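# Change the printing block on the felt pad

## Robot

A 7-joint arm with a two-finger parallel gripper is mounted at the origin on a cart in front of the work surface, level with it; the furniture and walls round the work are solid. World frame = base frame: x ahead of the robot, y to its left, z up, the work surface at z = 0. Lengths are in m, angles in rad, forces in N, time in s.
With the tool pointing down it reaches from about 0.4 to 0.9 m from the base axis. Payload 5.6 kg.
Tool frame: the origin (TCP) lies on the centre line of the jaws, within the pads' length; the fingertips stand 11 mm ahead of it and the grasp point (between the pads) lies 8 mm behind it; z points along the fingers, y is the line along which they close (so a half turn about z gives the same grasp; the last joint's range is limited). The gripper opens to 92 mm and grips with 3 to 60 N. Pads are 20 mm wide; open, the fingers measure 128 mm over their backs; the gripper's body (75 mm by 189 mm) begins 69 mm behind the grasp point.
Start: joints at [1.21, 0.468, -0.012, 1.603, 0.006, 1.071, -0.056], TCP at [0.203, -0.617, 0.226] pointing down, gripper open.
Joint ranges: [-2.53, 2.53], [-0.31, 2.02], [-1.57, 1.55], [0.28, 2.44], [-1.29, 4.43], [0.15, 1.84], [-2.92, 2.92]. Speed limits (rad/s): [2.57, 2.57, 3.14, 3.14, 3.14, 3.14, 3.14].

## Interface

Orientations are given as a unit quaternion [x, y, z, w].
In Python, from workcell import * gives the robot as it stands.
- The arm moves only by the tool apply_moves, never from a script. Its argument "series" is a list of rows, each a list of 6 numbers: the shift along the world's x, y, z in units of 25 mm (1.0 is 25 mm), then the turn, a rotation vector about the world's x, y, z in units of 6 degrees (1.0 is 6 degrees). In form: [[dx, dy, dz, rx, ry, rz], ...]. A call has 1 to 10 rows; each row shifts and turns the commanded pose from where the row before left it; what a row does not reach is not made up. A row lasts 1/12 s, in which the tool goes at most 41.7 mm and 7.16 degrees, less where a joint would pass 70% of its speed; a pose out of reach is approached as far as the arm can. A call is refused whole if a number of a shift passes 1 or a number of a turn 1, either way. A call with a gripper value outside its range is refused whole. "hand" is the opening, from 0 (shut) to 1 (fully open), set as the call begins (left out, the last holds). The fingers move at their own pace and stop on an object; "grip_force" is the grip in N (left out, the last holds). Time passes only in rows, so rows that do not move let the fingers close. It gives the time, the measured TCP pose, the force, the opening and the grip force at its end, in the units of the state.
- read_state(): the state, without advancing time (a new reading comes with each control period).
- snapshot(name): name is "scene" or "top"; returns (picture, depth): 420x560x3 uint8, blue, green, red; 420x560 float32, m along the optical axis (not along the pixel's ray), 0 where there is no reading.
- camera_model(name): a dict with "mtx" (3x3 intrinsics, pixels), "camera_from_world" (4x4, takes a point from world to camera coordinates). Camera axes: x right, y down, z forward; pixel columns grow to the right and rows downward; lengths in m; the calibration is good to about 2 mm. A picture is of the moment at which its call begins. camera_model takes no time and is no camera call.
- job_done(): hands the job in; it is judged then, once.
Trained networks look in the newest picture that a camera, given by its name, has taken for a name from the list of things; names that differ only in an ending like _2 or _b are one class to them, and where a whole thing is asked for, a point or a joint stands for the part that bears it (a point fixed in the world has none). Each returns a list of dicts, best first, with "confidence" (0 to 1); they miss things now and then, are a little off and sometimes report something else, mostly with a low value. They report only what shows in the picture. A call takes as long as a camera call. They do not tell look-alikes from the thing itself.
- recognise(camera, name): "centre" ([column, row] as shares, 0 to 1, of the picture: columns of its width, rows of its height, amid what is visible of it).
- spot_point(camera, name): "centre" ([column, row] as shares, 0 to 1, of the picture: columns of its width, rows of its height: a listed point, or the origin of a listed thing).
The state is a dict: "t": time; "joint_pos": joint angles; "joint_velocities": joint speeds; "effort": joint torques, N m; "position": TCP position; "tcp_rot": TCP orientation; "wrist_force": force on the tool from outside, world axes, zero at the start; "torque": the same for the moment, N m; "finger_gap": opening from 0.0 (shut) to 1.0 (fully open); "grip_force": force on a finger pad.
Only numpy, scipy, OpenCV 4.12 (cv2) and the standard library are available. Lean on these libraries where they do the work, as an engineer would, in place of code of your own. Each camera call takes 0.05 s, during which the arm holds its last target. There are 200 camera calls.

## Task

Change the printing block on the felt pad. First move the amber-filled jar and the open tin out of the wooden rack and stand both on the side board; then exchange the two printing blocks, so that the long block from the middle of the rack lies centred on the felt pad, along it, and the knob-handled block from the pad lies in the middle bay of the rack, along the bay as the long one did, both face down. Finally put the jar and the tin back upright, each in the very place in the rack where it stood; do not tip the jar or the tin over and leave the other things alone.

Things in the scene. Friction and masses are not known exactly. Their poses are not given: they have to be found in the camera images.
- rack_bay (a point): Brown wooden rack, fixed: floor 180 (x) by 232 mm (y), 10 mm thick; back board 71 mm high, its face 70 mm behind this point; cheeks 25 mm high at y = +-112. Point: centre of the middle bay (pale inlaid oblong 124 by 58), on the floor, 10 mm above the table. x to the back, y left, z up. Jar and tin, in either order, stand on pale discs at x -30, y +-66 mm from here, hemming in the long block.
- pad_top (a point): Felt pad: a grey felt in a pale wooden tray, fixed, 100 mm (x) by 160 mm (y, its long axis) outside, walls 5 mm thick and 12 mm high above the table. This point is the centre of the felt's upper face, 8 mm above the table, z up. The knob-handled block stands on it at the start.
- board_top (a point): Side board: bare pale plywood with dark end battens, fixed, 130 mm (x) by 200 mm (y), 12 mm thick, empty at the start. Point: the centre of its upper face, 12 mm above the table, z up. Pad and board may have changed places, either being the left one.
- jar_mid (a point): Closed glass jar with amber filling and black lid, 63 mm across (glass 60; the lid is the topmost 11 mm), 94 mm high, 0.23 to 0.4 kg, loose. Point: on its axis, half-way up, 47 mm above its underside; z up.
- tin_mid (a point): Open, empty, pinkish-brown round tin, 52 mm across, 70 mm high, 0.07 to 0.13 kg, loose; hold it round the outside. This point is on its axis, half-way up (35 mm above its underside); z up.
- long_mid (a point): Long black printing block, face down: base 42 (x) by 112 (y, long axis) by 26 mm high; along it a grip ridge 32 mm wide, 88 long, from 26 to 55 mm above the underside; grip it across the ridge. 0.06 to 0.13 kg, loose. Point: its centre, 27.5 mm above the underside, z up. At the start it lies in the rack's middle bay, its long axis along the rack's x.
- knob_mid (a point): Black printing block with round knob handle, face down: base 52 (x) by 80 (y, long axis) by 30 mm high, the handle rising from its middle to 83 mm, its knob about 40 mm across. 0.06 to 0.13 kg, loose. Point: its centre, 41.5 mm above the underside, z up. At the start it lies on the felt, its long axis roughly along the pad's.
- cup: Bystander: small brass cup, 65 mm across, 48 mm high, loose, origin at the centre of its underside. Not to be moved.
- gouge_b: Bystander: carving gouge with a dark red handle, 200 mm long, loose, lying on the table, origin at the centre of its underside. Not to be moved.
Mind the look-alikes: they are no part of the job. What is shaped like the part that bears long_mid but green is not meant.

How it is judged:
On the way, in this order (a step that is already met when the one before it is completed fails the run):
1. jar and tin both stand upright on the side board, let go (x of jar_mid in the frame of board_top between -0.06 and 0.06 m and y of jar_mid in the frame of board_top between -0.09 and 0.09 m and z of jar_mid in the frame of board_top between 0.042 and 0.052 m and angle between each of jar_mid, tin_mid's own z axis and vertical below 0.1 rad and x of tin_mid in the frame of board_top between -0.06 and 0.06 m and y of tin_mid in the frame of board_top between -0.09 and 0.09 m and z of tin_mid in the frame of board_top between 0.03 and 0.04 m and contact force between the fingers and jar below 0.3 N and contact force between the fingers and tin below 0.3 N), for 0.2 s.
2. the blocks are exchanged: the long block on the felt pad, the knob-handled block in the rack's middle bay, let go (horizontal distance between long_mid and pad_top below 0.012 m and z of long_mid in the frame of pad_top between 0.0225 and 0.0325 m and angle between each of long_mid, knob_mid's own z axis and vertical below 0.1 rad and angle between the y axis of long_mid and the y axis of pad_top, either way round below 0.2 rad and horizontal distance between knob_mid and rack_bay below 0.012 m and z of knob_mid in the frame of rack_bay between 0.0365 and 0.0465 m and angle between the y axis of knob_mid and the x axis of rack_bay, either way round below 0.2 rad and contact force between the fingers and long_block below 0.3 N and contact force between the fingers and knob_block below 0.3 N), for 0.2 s.
At the end, for the whole second after the job is handed in: Long block flat on the felt and knob block flat in the middle bay, each within 12 mm of the centre and 0.2 rad of the long axis there; jar and tin upright, each within 15 mm of its starting place; all at rest and let go (horizontal distance between long_mid and pad_top below 0.012 m and z of long_mid in the frame of pad_top between 0.0225 and 0.0325 m and angle between each of long_mid, knob_mid, jar_mid, tin_mid's own z axis and vertical below 0.1 rad and angle between the y axis of long_mid and the y axis of pad_top, either way round below 0.2 rad and horizontal distance between knob_mid and rack_bay below 0.012 m and z of knob_mid in the frame of rack_bay between 0.0365 and 0.0465 m and angle between the y axis of knob_mid and the x axis of rack_bay, either way round below 0.2 rad and distance of each of jar_mid, tin_mid from where it was at the start of the episode below 0.015 m and linear speed of each of jar, tin, long_block, knob_block below 0.02 m/s); the robot touches nothing.
It fails at once if the jar or the tin is tipped over (angle between any of jar_mid, tin_mid's own z axis and vertical above 0.6 rad).
It fails at once if a bystander (cup, gouge) is moved by more than 30 mm (distance of any of cup, gouge_b from where it was at the start of the episode above 0.03 m).
It also fails if it takes over 144 s, if anything falls off the work surface, if the arm or the gripper's body presses on something with over 40 N, if the wrist force passes 120 N, or if a joint passes its speed limit or range.

## Working session

There is one attempt and no reset: what is moved stays moved. The work goes in short steps, Python scripts to look and compute and a tool call to move; the robot and the scene stay as the last step left them, time stands still between calls to the robot, and variables do not carry over. Pictures are saved under pics/ and viewed, at most 14 in all, crops included, and the job is handed in when it is done.

Besides the shell and the picture viewer there is one more tool, called after "Emit:" as name(argument=value, ...), one argument or row to a line, values as JSON. apply_moves: Moves the arm, as the interface text tells. Its arguments: {"type":"object","properties":{"series":{"type":"array","items":{"type":"array","items":{"type":"number"}}},"hand":{"type":"number"},"grip_force":{"type":"number"}},"required":["series"]}

```bash
mkdir -p pics; cat > h.py <<'E'
from workcell import *
import numpy as np, cv2
def snap(n,f=None):
    p,d=snapshot(n)
    if f: cv2.imwrite('pics/'+f+'.png',p)
    return p,d
def world(cam,u,v,depth):
    m=camera_model(cam);K=np.array(m['mtx']);T=np.linalg.inv(np.array(m['camera_from_world']))
    c=np.linalg.inv(K)@np.array([u,v,1.])*depth
    return (T@np.append(c,1))[:3]
def at_z(cam,u,v,z):
    a=world(cam,u,v,0.);b=world(cam,u,v,1.);return a+(b-a)*(z-a[2])/(b[2]-a[2])
def cloud(cam,d):
    m=camera_model(cam);K=np.array(m['mtx']);T=np.linalg.inv(np.array(m['camera_from_world']))
    v,u=np.mgrid[:d.shape[0],:d.shape[1]]
    c=np.stack([(u-K[0,2])/K[0,0]*d,(v-K[1,2])/K[1,1]*d,d],-1)
    return c@T[:3,:3].T+T[:3,3]
E
python3 - <<'E'
from h import *
for c in('scene','top'):
    p,d=snap(c,c+'0'); print(c,np.array(camera_model(c)['camera_from_world']).round(3).tolist())
    for n in['rack_bay','pad_top','board_top','jar_mid','tin_mid','long_mid','knob_mid','cup','gouge_b']:
        r=spot_point(c,n)
        for q in r[:3]:
            u,v=q['centre'][0]*560,q['centre'][1]*420
            z=dict(rack_bay=.01,pad_top=.008,board_top=.012,jar_mid=.057,tin_mid=.045,long_mid=.0375,knob_mid=.0495).get(n,0)
            print(n,round(q['confidence'],2),round(u),round(v),at_z(c,u,v,z).round(3))
E
```

```text
scene [[0.385, -0.923, 0.016, -0.436], [-0.483, -0.216, -0.848, 0.3], [0.786, 0.319, -0.529, 1.347], [0.0, 0.0, 0.0, 1.0]]
rack_bay 0.75 320 249 [ 0.534 -0.385  0.01 ]
pad_top 0.64 176 209 [0.556 0.167 0.008]
pad_top 0.34 171 200 [0.607 0.219 0.008]
board_top 0.61 230 225 [ 0.54  -0.059  0.012]
jar_mid 0.63 337 246 [ 0.51  -0.447  0.057]
tin_mid 0.59 299 236 [ 0.528 -0.314  0.045]
long_mid 0.96 383 284 [ 0.409 -0.616  0.037]
long_mid 0.66 323 237 [ 0.566 -0.382  0.038]
long_mid 0.61 390 255 [ 0.555 -0.603  0.037]
knob_mid 0.8 168 199 [0.547 0.19  0.049]
cup 0.49 294 208 [ 0.747 -0.212 -0.   ]
cup 0.49 323 236 [ 0.623 -0.367  0.   ]
gouge_b 0.53 325 245 [ 0.574 -0.387  0.   ]
gouge_b 0.47 268 201 [ 0.756 -0.106  0.   ]
top [[0.004, -1.0, 0.021, -0.233], [-0.996, -0.006, -0.093, 0.58], [0.093, -0.02, -0.995, 1.209], [0.0, 0.0, 0.0, 1.0]]
rack_bay 0.77 332 222 [ 0.552 -0.382  0.01 ]
pad_top 0.86 148 222 [0.549 0.165 0.008]
board_top 0.6 226 223 [ 0.545 -0.066  0.012]
jar_mid 0.7 352 232 [ 0.52  -0.434  0.057]
tin_mid 0.68 311 223 [ 0.546 -0.318  0.045]
long_mid 0.88 408 214 [ 0.573 -0.603  0.038]
long_mid 0.7 407 268 [ 0.415 -0.598  0.038]
knob_mid 0.95 140 223 [0.543 0.174 0.05 ]
knob_mid 0.57 307 223 [ 0.544 -0.307  0.05 ]
cup 0.6 273 156 [ 0.751 -0.206  0.   ]
gouge_b 0.93 238 160 [ 0.74  -0.101  0.   ]
```

View pics/top0.png

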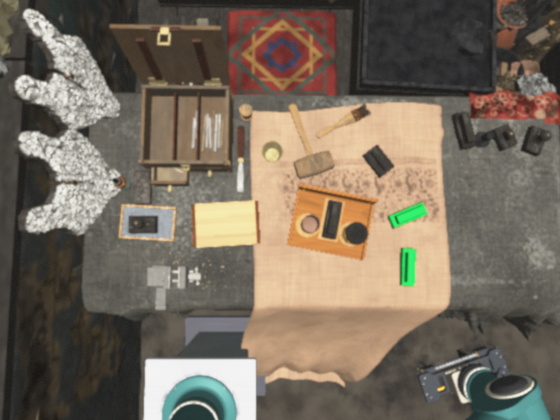

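View pics/scene0.png

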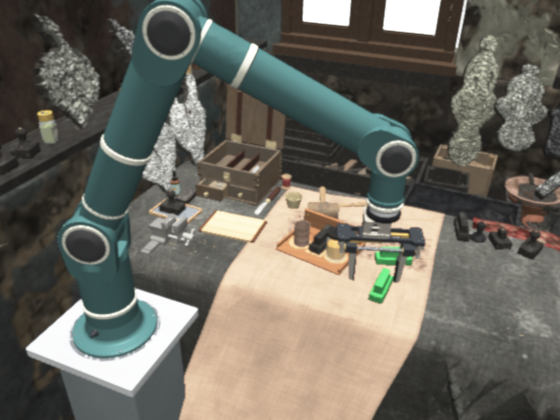

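The top view shows these candidates for the long block: the black one in the rack at (332,219), green look-alikes at (408,214) and (407,268), and a black block among the clutter at (378,160). The description picks the black one between tin (310,224) and jar (355,233). The knob block is on the pad at (143,224), the board at (226,224), the cup at (272,152) and the gouge at (240,160). Next I refine with depth and a crop.

```bash
python3 - <<'E'
from h import *
p,d=snap('top'); C=cloud('top',d); cv2.imwrite('pics/c1.png',cv2.resize(p[170:275,105:390],None,fx=2.8,fy=2.8,interpolation=cv2.INTER_CUBIC))
np.save('C.npy',C)
def box(name,u0,u1,v0,v1,z0,z1):
    s=C[v0:v1,u0:u1]; m=(s[...,2]>z0)&(s[...,2]<z1)&(d[v0:v1,u0:u1]>0)
    n,l,st,ce=cv2.connectedComponentsWithStats(m.astype(np.uint8))
    if n<2: print(name,'none');return
    k=1+np.argmax(st[1:,4]); P=s[l==k]; r=cv2.minAreaRect(P[:,:2].astype(np.float32))
    print(name,len(P),'mean',P.mean(0).round(4),'rect',np.round(r[0],4),np.round(r[1],3),round(r[2],1),'zmed',np.median(P[:,2]).round(4))
box('table',255,290,190,250,-.02,.02)
box('jar',338,375,215,250,.085,.125)
box('tin',297,322,208,240,.06,.1)
box('tinrim',297,322,208,240,.045,.1)
box('long',318,345,192,245,.05,.08)
box('longbase',318,345,192,245,.025,.08)
box('knob',120,165,205,240,.07,.11)
box('knobbase',120,165,205,240,.027,.11)
box('board',187,265,195,255,.007,.025)
box('pad',112,182,198,245,.005,.018)
box('back',285,385,175,220,.06,.09)
box('rack',275,385,175,270,.005,.09)
E
```

```text
table 2061 mean [ 0.5589 -0.2037  0.0044] rect [ 0.5589 -0.2041] [0.178 0.103] 0.2 zmed 0.004
jar 413 mean [ 0.5137 -0.436   0.1033] rect [ 0.5146 -0.4369] [0.062 0.061] 89.8 zmed 0.1032
tin 58 mean [ 0.5423 -0.3157  0.0758] rect [ 0.5419 -0.313 ] [0.049 0.048] 0.4 zmed 0.0784
tinrim 81 mean [ 0.5437 -0.3151  0.0692] rect [ 0.5418 -0.3123] [0.049 0.049] 89.4 zmed 0.075
long 266 mean [ 0.5568 -0.3787  0.0635] rect [ 0.5567 -0.3797] [0.025 0.087] 78.8 zmed 0.0638
longbase 556 mean [ 0.555  -0.3762  0.0497] rect [ 0.5566 -0.3787] [0.042 0.112] 79.3 zmed 0.0459
knob 112 mean [0.5397 0.1729 0.0876] rect [0.54   0.1756] [0.033 0.028] 89.7 zmed 0.0884
knobbase 495 mean [0.5386 0.1698 0.05  ] rect [0.5392 0.1744] [0.05  0.079] 0.6 zmed 0.0404
board 2891 mean [ 0.5431 -0.0644  0.0122] rect [ 0.5449 -0.0669] [0.135 0.206] 2.5 zmed 0.0122
pad 1221 mean [0.5494 0.1613 0.0095] rect [0.5481 0.1676] [0.165 0.103] 86.9 zmed 0.0092
back 316 mean [ 0.6298 -0.3923  0.0697] rect [ 0.6303 -0.3932] [0.23  0.011] 78.7 zmed 0.0701
rack 4735 mean [ 0.5536 -0.3707  0.0225] rect [ 0.5477 -0.3728] [0.278 0.248] 75.6 zmed 0.0119
```

View pics/c1.png

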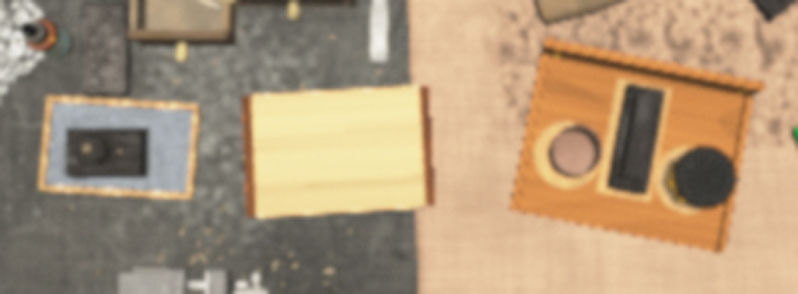

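The crop confirms it: tin at crop (575,150), black long block at (637,138) and jar at (705,178) in the rack. The knob block is at (107,152) on the grey felt, and the plywood board is empty around (340,150). I take rack yaw ≈ -11.3°, bay ≈ (.556,-.379), pad (.549,.167) at yaw -3° and board (.545,-.067) at +2.5°.

```bash
python3 - <<'E'
from h import *
from scipy.spatial.transform import Rotation as R
s=read_state(); print({k:np.round(v,3).tolist() for k,v in s.items()}); M=R.from_quat(s['tcp_rot']).as_matrix(); print(M.round(3))
p,_=snap('top'); 
# tin by colour
h=p.astype(int); print(p[224,310],p[224,300],p[233,355])
m=(abs(h-p[224,309].astype(int)).sum(-1)<60); m[:205]=0;m[245:]=0;m[:,:292]=0;m[:,328:]=0
n,l,st,ce=cv2.connectedComponentsWithStats(m.astype(np.uint8));k=1+np.argmax(st[1:,4]);print(st[k],ce[k],at_z('top',*ce[k],.08))
C=np.load('C.npy')
for r in range(212,238,2): print(r,(C[r,297:324,2]*1000).round().astype(int))
E
```

```text
{'t': 1.05, 'joint_pos': [1.21, 0.467, -0.012, 1.603, 0.006, 1.071, -0.056], 'joint_velocities': [-0.0, 0.0, -0.0, 0.0, -0.001, 0.001, -0.0], 'effort': [-0.001, -52.042, -0.013, -24.406, -0.057, 0.011, 0.0], 'position': [0.203, -0.617, 0.226], 'tcp_rot': [0.987, 0.158, -0.0, 0.0], 'wrist_force': [0.084, -0.222, -0.555], 'torque': [0.017, -0.011, -0.018], 'grip_force': 0.0, 'finger_gap': 1.001}
[[ 0.95   0.312 -0.   ]
 [ 0.312 -0.95  -0.   ]
 [-0.     0.    -1.   ]]
[128 153 195] [106 158 201] [54 56 57]
[300 213  20  21 207] [308.87439614 224.58454106] [ 0.53845882 -0.30823278  0.08      ]
212 [ 9  9  8  7 14 13 12 12 11  6 10  6  9  8 15  8  7 10 12 10 10  7  9 11
 12  9  9]
214 [10  7  6 14  9  6  6 12  8  9 11 11  9 12 10  8 12 11  9 12  9  7 10 11
 11 10 12]
216 [11 10  7 12 14 11 11  9 80 78 59 46 44 46 49 58 66 73 80 11  7  9 12 12
  9  8  7]
218 [ 7 11  6 10 11 10 75 24  9 13 11 15 10  9 16 10 22 33 53 62 75 14 11  8
 12 11  9]
220 [15 12 11  8  6 80 17 12 15 15 11 14 16 11 15 10 11 17 18 42 56 76 15  9
 11 13 10]
222 [13 10 12  9 49 13 12 10 16 16 14 13 13 16 18 14 10 11 12 18 41 64 82 11
 12 12 14]
224 [11 10 13 17 57 11 16 13 14 13 16 13 18 11 13 13 15 12 13 10 34 60 81  8
 13 10 25]
226 [12  9 13 22 51 80  9 11 15 15 12 12 14 13 15 17 13 11 14 11 38 70 78 15
 10  9 26]
228 [15 13  9 11 27 63 81 10 16 13 15 15 13 11 14 15 14 15 10 22 65 81 16 12
  8 24 37]
230 [12 11  9 10  3 23 46 69 72 10 12 10 14 13 13 15 14 12 47 82  9 11  8 10
  9 23 36]
232 [10  7 15 10 11  7 14 18 31 43 65 79 82 80 79 82 81  9  7 10  7 12  9  9
 10 28 37]
234 [14  9 11 12 10 10 11  8  8  7  6  5  8 11 11 10 11 14  9 10  8 10 13 10
 22 31 35]
236 [10  3 10 10 14 12 10 13 10  9  9 13 11 12 13 11 11 10  4  4  5 11  9  9
 30 34 35]
```

Emit:
apply_moves(
  series=[
    [0.97, 0.87, 0, 0, 0, 0.72],
    [0.97, 0.87, 0, 0, 0, 0.72],
    [0.97, 0.87, 0, 0, 0, 0.72],
    [0.97, 0.87, 0, 0, 0, 0.72],
    [0.97, 0.87, 0, 0, 0, 0.72],
    [0.97, 0.87, 0, 0, 0, 0.72],
    [0.97, 0.87, 0, 0, 0, 0.72],
    [0.97, 0.87, 0, 0, 0, 0.72],
    [0.97, 0.87, 0, 0, 0, 0.72],
    [0.97, 0.87, 0, 0, 0, 0.72],
  ],
  hand=1,
  grip_force=20,
)

```text
t: 1.93
position: [0.4466, -0.3989, 0.2258]
tcp_rot: [0.859, 0.512, -0.0, 0.0]
wrist_force: [0.3, -1.1, -0.9]
finger_gap: 1.003
grip_force: 0.0
```

Emit:
apply_moves(
  series=[
    [0.97, 0.87, -0.5, 0, 0, 0.72],
    [0.97, 0.87, -0.7, 0, 0, 0.72],
    [0.97, 0.87, -0.7, 0, 0, 0.72],
    [0.97, 0.87, -0.7, 0, 0, 0.72],
    [0, 0, -0.4, 0, 0, 0],
    [0, 0, 0, 0, 0, 0],
  ],
)

```text
t: 2.43
position: [0.5426, -0.31, 0.1479]
tcp_rot: [0.772, 0.635, -0.0, -0.002]
wrist_force: [-0.6, -0.3, -0.4]
finger_gap: 1.002
grip_force: 0.0
```

Emit:
apply_moves(
  series=[
    [-0.06, -0.04, -0.8, 0, 0, 0],
    [0, 0, -0.9, 0, 0, 0],
    [0, 0, -0.9, 0, 0, 0],
    [0, 0, -0.8, 0, 0, 0],
    [0, 0, -0.5, 0, 0, 0],
    [0, 0, -0.26, 0, 0, 0],
    [0, 0, 0, 0, 0, 0],
  ],
)

```text
t: 3.02
position: [0.5401, -0.3146, 0.0458]
tcp_rot: [0.774, 0.633, -0.001, -0.001]
wrist_force: [0.7, 0.5, 0.4]
finger_gap: 0.996
grip_force: 0.0
```

Emit:
apply_moves(
  series=[
    [0, 0, 0, 0, 0, 0],
    [0, 0, 0, 0, 0, 0],
    [0, 0, 0, 0, 0, 0],
    [0, 0, 0, 0, 0, 0],
    [0, 0, 0, 0, 0, 0],
    [0, 0, 0, 0, 0, 0],
    [0, 0, 0, 0, 0, 0],
    [0, 0, 0, 0, 0, 0],
  ],
  hand=0,
  grip_force=15,
)

```text
t: 3.68
position: [0.5415, -0.3141, 0.0471]
tcp_rot: [0.773, 0.634, 0.0, 0.001]
wrist_force: [1.3, -0.1, 1.7]
finger_gap: 0.556
grip_force: 15.0
```

Emit:
apply_moves(
  series=[
    [0, 0, 0.3, 0, 0, 0],
    [0, 0, 0.6, 0, 0, 0],
    [0, 0, 0.7, 0, 0, 0],
    [0, 0.3, 0.7, 0, 0, 0],
    [0, 0.6, 0.5, 0, 0, 0],
    [0, 0.9, 0, 0, 0, 0],
    [0, 0.9, 0, 0, 0, 0],
    [0, 0.9, 0, 0, 0, 0],
    [0, 0.9, 0, 0, 0, 0],
    [0, 0.9, 0, 0, 0, 0],
  ],
)

```text
t: 4.52
position: [0.5405, -0.1779, 0.1168]
tcp_rot: [0.773, 0.634, -0.0, -0.0]
wrist_force: [-0.1, 0.4, -1.6]
finger_gap: 0.553
grip_force: 15.0
```

Emit:
apply_moves(
  series=[
    [0, 0.9, 0, 0, 0, 0],
    [0, 0.9, 0, 0, 0, 0],
    [0, 0.9, 0, 0, 0, 0],
    [0, 0.9, 0, 0, 0, 0],
    [0, 0.9, 0, 0, 0, 0],
    [0, 0.9, 0, 0, 0, 0],
    [0, 0.7, 0, 0, 0, 0],
    [0.04, 0.36, -0.3, 0, 0, 0],
    [0.04, 0, -0.5, 0, 0, 0],
    [0, 0, -0.5, 0, 0, 0],
  ],
)

```text
t: 5.35
position: [0.5432, -0.0181, 0.0831]
tcp_rot: [0.773, 0.634, -0.0, 0.0]
wrist_force: [0.6, -0.8, -0.4]
finger_gap: 0.553
grip_force: 15.0
```

Emit:
apply_moves(
  series=[
    [0, 0, -0.5, 0, 0, 0],
    [0, 0, -0.4, 0, 0, 0],
    [0, 0, -0.3, 0, 0, 0],
    [0, 0, -0.2, 0, 0, 0],
    [0, 0, 0, 0, 0, 0],
    [0, 0, 0, 0, 0, 0],
  ],
)

```text
t: 5.85
position: [0.5431, -0.0178, 0.0487]
tcp_rot: [0.774, 0.634, -0.0, -0.0]
wrist_force: [-0.0, -0.4, -1.2]
finger_gap: 0.552
grip_force: 15.0
```

Emit:
apply_moves(
  series=[
    [0, 0, -0.04, 0, 0, 0],
    [0, 0, 0, 0, 0, 0],
  ],
)

```text
t: 6.02
position: [0.5432, -0.0176, 0.048]
tcp_rot: [0.773, 0.634, 0.0, 0.0]
wrist_force: [0.3, -0.2, -0.8]
finger_gap: 0.553
grip_force: 15.0
```

Emit:
apply_moves(
  series=[
    [0, 0, 0, 0, 0, 0],
    [0, 0, 0, 0, 0, 0],
    [0, 0, 0, 0, 0, 0],
    [0, 0, 0, 0, 0, 0],
    [0, 0, 0, 0, 0, 0],
    [0, 0, 0.4, 0, 0, 0],
    [0, 0, 0.9, 0, 0, 0],
    [0, 0, 0.9, 0, 0, 0],
    [0, 0, 0.9, 0, 0, 0],
    [0, 0, 0.9, 0, 0, 0],
  ],
  hand=1,
)

```text
t: 6.85
position: [0.543, -0.0173, 0.1499]
tcp_rot: [0.773, 0.634, 0.0, 0.0]
wrist_force: [-0.5, 0.3, -0.1]
finger_gap: 1.003
grip_force: 0.0
```

Emit:
apply_moves(
  series=[
    [0, -0.5, 0.5, 0, 0, 0],
    [0, -1, 0, 0, 0, 0],
    [-0.1, -1, 0, 0, 0, 0],
    [-0.1, -1, 0, 0, 0, 0],
    [-0.1, -1, 0, 0, 0, 0],
    [-0.1, -1, 0, 0, 0, 0],
    [-0.1, -1, 0, 0, 0, 0],
    [-0.1, -1, 0, 0, 0, 0],
    [-0.1, -1, 0, 0, 0, 0],
    [-0.1, -1, 0, 0, 0, 0],
  ],
)

```text
t: 7.68
position: [0.5229, -0.2561, 0.1615]
tcp_rot: [0.773, 0.634, 0.0, 0.0]
wrist_force: [-0.3, 0.1, 0.6]
finger_gap: 0.999
grip_force: 0.0
```

Emit:
apply_moves(
  series=[
    [-0.1, -1, 0, 0, 0, 0],
    [-0.1, -1, 0, 0, 0, 0],
    [-0.1, -1, 0, 0, 0, 0],
    [-0.04, -1, 0, 0, 0, 0],
    [0, -1, 0, 0, 0, 0],
    [0, -1, 0, 0, 0, 0],
    [0, -1, 0, 0, 0, 0],
    [0, -0.3, 0, 0, 0, 0],
    [0, 0, 0, 0, 0, 0],
    [0, 0, 0, 0, 0, 0],
  ],
)

```text
t: 8.52
position: [0.5147, -0.4362, 0.1607]
tcp_rot: [0.773, 0.634, 0.0, -0.0]
wrist_force: [1.1, 1.0, -0.9]
finger_gap: 0.998
grip_force: 0.0
```

```bash
python3 - <<'E'
from h import *
p,d=snap('scene'); cv2.imwrite('pics/s1.png',cv2.resize(p[150:330,130:430],None,fx=2.6,fy=2.6))
print(read_state()['position'],read_state()['joint_pos'])
E
```

```text
[ 0.51511217 -0.43533941  0.16076957] [ 0.85420991  0.59695455 -0.29062226  1.57539508  0.19128555  0.99806965
  0.31135918]
```

View pics/s1.png

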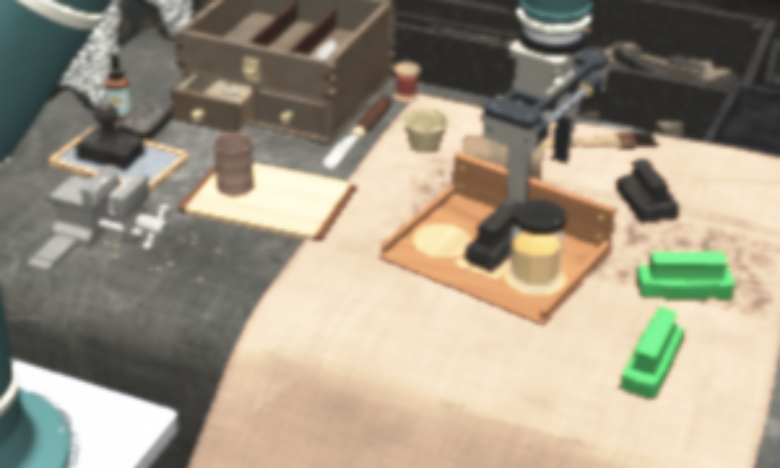

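The tin stands upright on the board (crop 235,165), the jar is still in the rack (537,245) and the gripper hovers above it. Now I descend on the jar.

Emit:
apply_moves(
  series=[
    [0, -0.02, -0.8, 0, 0, 0],
    [0, 0, -0.8, 0, 0, 0],
    [0, 0, -0.8, 0, 0, 0],
    [0, 0, -0.8, 0, 0, 0],
    [0, 0, -0.6, 0, 0, 0],
    [0, 0, -0.44, 0, 0, 0],
    [0, 0, 0, 0, 0, 0],
  ],
)

```text
t: 9.15
position: [0.5138, -0.4359, 0.0523]
tcp_rot: [0.773, 0.635, -0.0, -0.002]
wrist_force: [0.6, -0.1, -0.4]
finger_gap: 1.001
grip_force: 0.0
```

Emit:
apply_moves(
  series=[
    [0, 0, 0, 0, 0, 0],
    [0, 0, 0, 0, 0, 0],
    [0, 0, 0, 0, 0, 0],
    [0, 0, 0, 0, 0, 0],
    [0, 0, 0, 0, 0, 0],
    [0, 0, 0, 0, 0, 0],
    [0, 0, 0, 0, 0, 0],
  ],
  hand=0,
  grip_force=35,
)

```text
t: 9.73
position: [0.5153, -0.4385, 0.0557]
tcp_rot: [0.773, 0.634, 0.0, 0.001]
wrist_force: [0.4, 0.2, 4.6]
finger_gap: 0.679
grip_force: 35.0
```

Emit:
apply_moves(
  series=[
    [0, 0, 0.3, 0, 0, 0],
    [0, 0, 0.6, 0, 0, 0],
    [0, 0, 0.7, 0, 0, 0],
    [0, 0, 0.7, 0, 0, 0],
    [0, 0.2, 0.5, 0, 0, 0],
    [0, 0.5, 0, 0, 0, 0],
    [0.1, 0.8, 0, 0, 0, 0],
    [0.1, 0.8, 0, 0, 0, 0],
    [0.1, 0.8, 0, 0, 0, 0],
    [0.1, 0.8, 0, 0, 0, 0],
  ],
)

```text
t: 10.57
position: [0.5237, -0.3376, 0.1237]
tcp_rot: [0.773, 0.634, -0.0, -0.001]
wrist_force: [-0.1, 0.4, -4.1]
finger_gap: 0.68
grip_force: 35.0
```

Emit:
apply_moves(
  series=[
    [0.1, 0.8, 0, 0, 0, 0],
    [0.1, 0.8, 0, 0, 0, 0],
    [0.1, 0.8, 0, 0, 0, 0],
    [0.1, 0.8, 0, 0, 0, 0],
    [0.1, 0.8, 0, 0, 0, 0],
    [0.1, 0.8, 0, 0, 0, 0],
    [0.1, 0.8, 0, 0, 0, 0],
    [0.1, 0.8, 0, 0, 0, 0],
    [0.1, 0.8, 0, 0, 0, 0],
    [0, 0.8, 0, 0, 0, 0],
  ],
)

```text
t: 11.4
position: [0.5462, -0.138, 0.124]
tcp_rot: [0.773, 0.634, -0.0, -0.001]
wrist_force: [0.3, -1.1, -4.0]
finger_gap: 0.68
grip_force: 35.0
```

Emit:
apply_moves(
  series=[
    [0, 0.6, 0, 0, 0, 0],
    [0, 0.32, -0.3, 0, 0, 0],
    [0, 0, -0.5, 0, 0, 0],
    [0, 0, -0.5, 0, 0, 0],
    [0, 0, -0.5, 0, 0, 0],
    [0, 0, -0.4, 0, 0, 0],
    [0, 0, -0.3, 0, 0, 0],
    [0, 0, -0.2, 0, 0, 0],
    [0, 0, 0, 0, 0, 0],
  ],
)

```text
t: 12.15
position: [0.5469, -0.1183, 0.0574]
tcp_rot: [0.774, 0.634, -0.001, -0.0]
wrist_force: [-3.4, -0.6, 3.4]
finger_gap: 0.676
grip_force: 35.0
```

Emit:
apply_moves(
  series=[
    [0, 0, 0, 0, 0, 0],
    [0, 0, 0, 0, 0, 0],
    [0, 0, 0, 0, 0, 0],
    [0, 0, 0, 0, 0, 0],
    [0, 0, 0, 0, 0, 0],
    [0, 0, 0.4, 0, 0, 0],
    [0, 0, 0.9, 0, 0, 0],
    [0, 0, 0.9, 0, 0, 0],
    [0, 0, 0.9, 0, 0, 0],
    [0, 0, 1, 0, 0, 0],
  ],
  hand=1,
)

```text
t: 12.98
position: [0.5468, -0.1173, 0.161]
tcp_rot: [0.773, 0.634, -0.0, -0.0]
wrist_force: [1.2, -0.6, -0.7]
finger_gap: 1.001
grip_force: 0.0
```

Emit:
apply_moves(
  series=[
    [0, -0.4, 0, 0, 0, -1],
    [0, -0.8, 0, 0, 0, -1],
    [0, -0.8, 0, 0, 0, -1],
    [0, -0.8, 0, 0, 0, -1],
    [0, -0.8, 0, 0, 0, -1],
    [0, -0.8, 0, 0, 0, -1],
    [0, -0.8, 0, 0, 0, -1],
    [0, -0.8, 0, 0, 0, -1],
    [0.1, -0.8, 0, 0, 0, -1],
    [0.1, -0.8, 0, 0, 0, -1],
  ],
)

```text
t: 13.82
position: [0.5522, -0.3084, 0.1605]
tcp_rot: [0.987, 0.16, 0.0, 0.0]
wrist_force: [0.9, -0.1, -0.4]
finger_gap: 1.004
grip_force: 0.0
```

Emit:
apply_moves(
  series=[
    [0.1, -0.8, 0, 0, 0, -1],
    [0.08, -0.8, 0, 0, 0, -1],
    [0, -0.6, 0, 0, 0, -1],
    [0, -0.4, 0, 0, 0, -1],
    [0, -0.28, 0, 0, 0, -1],
    [0, 0, 0, 0, 0, 0],
    [0, 0, 0, 0, 0, 0],
  ],
)

```text
t: 14.4
position: [0.5566, -0.3793, 0.16]
tcp_rot: [0.995, -0.097, 0.0, -0.0]
wrist_force: [0.3, -0.0, 0.3]
finger_gap: 1.006
grip_force: 0.0
```

```bash
python3 - <<'E'
from h import *
p,d=snap('scene'); cv2.imwrite('pics/s2.png',cv2.resize(p[150:330,130:430],None,fx=2.6,fy=2.6))
s=read_state();print(s['position'],s['tcp_rot'],s['joint_pos'].round(2) if hasattr(s['joint_pos'],'round') else s['joint_pos'])
E
```

```text
[ 0.55684752 -0.37867239  0.15995612] [ 9.95300311e-01 -9.68358300e-02  1.59743479e-04 -2.96702492e-04] [ 0.51  0.57  0.06  1.6  -0.04  0.97 -1.19]
```

View pics/s2.png

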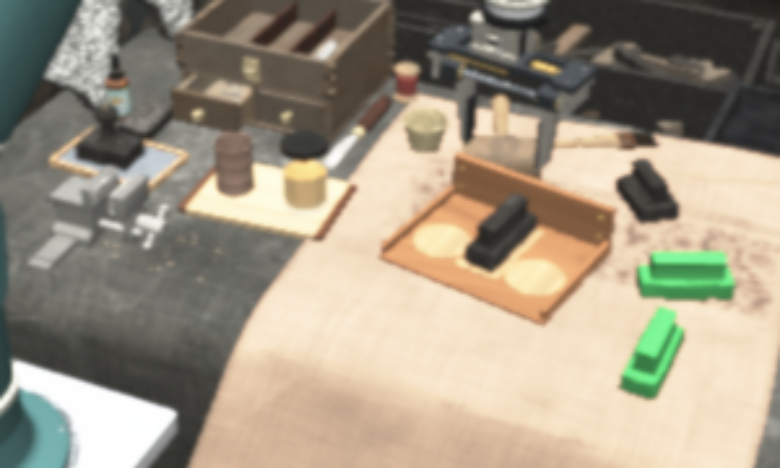

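Tin (235,165) and jar (305,170) both stand upright on the board. The long block lies free in the bay at (502,230) with the gripper over it.

Emit:
apply_moves(
  series=[
    [0, 0, -0.8, 0, 0, 0],
    [0, 0, -0.9, 0, 0, 0],
    [0, 0, -0.9, 0, 0, 0],
    [0, 0, -0.8, 0, 0, 0],
    [0, 0, -0.6, 0, 0, 0],
    [0, 0, -0.4, 0, 0, 0],
    [0, 0, 0, 0, 0, 0],
  ],
)

```text
t: 15.03
position: [0.5556, -0.3782, 0.0474]
tcp_rot: [0.995, -0.098, -0.002, -0.001]
wrist_force: [0.3, 0.8, 0.6]
finger_gap: 1.002
grip_force: 0.0
```

Emit:
apply_moves(
  series=[
    [0, 0, 0, 0, 0, 0],
    [0, 0, 0, 0, 0, 0],
    [0, 0, 0, 0, 0, 0],
    [0, 0, 0, 0, 0, 0],
    [0, 0, 0, 0, 0, 0],
    [0, 0, 0, 0, 0, 0],
    [0, 0, 0, 0, 0, 0],
    [0, 0, 0, 0, 0, 0],
    [0, 0, 0, 0, 0, 0],
    [0, 0, 0, 0, 0, 0],
  ],
  hand=0,
  grip_force=20,
)

```text
t: 15.87
position: [0.5565, -0.3796, 0.0496]
tcp_rot: [0.995, -0.099, -0.0, 0.0]
wrist_force: [-0.8, -1.4, -0.1]
finger_gap: 0.338
grip_force: 19.7
```

Emit:
apply_moves(
  series=[
    [0, 0, 0.4, 0, 0, 0],
    [0, 0, 0.7, 0, 0, 0],
    [0, 0, 0.7, 0, 0, 0],
    [0, 0, 0.7, 0, 0, 0],
    [0, 0, 0.7, 0, 0, 0],
    [-0.6, 0.4, 0, 0, 0, 1],
    [-0.6, 0.5, 0, 0, 0, 1],
    [-0.6, 0.75, 0, 0, 0, 1],
    [-0.6, 0.75, 0, 0, 0, 1],
    [-0.6, 0.75, 0, 0, 0, 1],
  ],
)

```text
t: 16.7
position: [0.4807, -0.3, 0.1302]
tcp_rot: [0.986, 0.165, 0.0, 0.0]
wrist_force: [-0.1, 0.3, -0.6]
finger_gap: 0.339
grip_force: 19.6
```

Emit:
apply_moves(
  series=[
    [-0.6, 0.75, 0, 0, 0, 1],
    [-0.6, 0.75, 0, 0, 0, 1],
    [-0.6, 0.75, 0, 0, 0, 1],
    [-0.6, 0.75, 0, 0, 0, 1],
    [-0.06, 0.75, 0, 0, 0, 1],
    [0, 0.75, 0, 0, 0, 1],
    [0, 0.75, 0, 0, 0, 1],
    [0, 0.75, 0, 0, 0, 1],
    [0, 0.75, 0, 0, 0, 1],
    [0, 0.75, 0, 0, 0, 1],
  ],
)

```text
t: 17.53
position: [0.4201, -0.1125, 0.1303]
tcp_rot: [0.772, 0.636, -0.0, 0.001]
wrist_force: [0.8, 0.8, -1.6]
finger_gap: 0.335
grip_force: 19.6
```

Emit:
apply_moves(
  series=[
    [0, 0.75, 0, 0, 0, 1],
    [0, 0.56, 0, 0, 0, 0.4],
    [0, 0, -0.6, 0, 0, 0],
    [0, 0, -0.8, 0, 0, 0],
    [0, 0, -0.8, 0, 0, 0],
    [0, 0, -0.6, 0, 0, 0],
    [0, 0, -0.4, 0, 0, 0],
    [0, 0, -0.2, 0, 0, 0],
    [0, 0, 0, 0, 0, 0],
    [0, 0, 0, 0, 0, 0],
  ],
)

```text
t: 18.37
position: [0.4205, -0.0805, 0.045]
tcp_rot: [0.725, 0.689, 0.0, 0.0]
wrist_force: [-0.5, 0.3, -0.7]
finger_gap: 0.337
grip_force: 19.6
```

Emit:
apply_moves(
  series=[
    [0, 0, -0.1, 0, 0, 0],
    [0, 0, -0.08, 0, 0, 0],
    [0, 0, 0, 0, 0, 0],
    [0, 0, 0, 0, 0, 0],
  ],
)

```text
t: 18.7
position: [0.4202, -0.0806, 0.0403]
tcp_rot: [0.725, 0.689, 0.0, 0.0]
wrist_force: [0.5, 0.3, -0.5]
finger_gap: 0.34
grip_force: 19.6
```

Emit:
apply_moves(
  series=[
    [0, 0, 0, 0, 0, 0],
    [0, 0, 0, 0, 0, 0],
    [0, 0, 0, 0, 0, 0],
    [0, 0, 0, 0, 0, 0],
    [0, 0, 0.4, 0, 0, 0],
    [0, 0, 0.9, 0, 0, 0],
    [0, 0, 0.9, 0, 0, 0],
    [0, 0, 0.9, 0, 0, 0],
    [0, 0, 0.9, 0, 0, 0],
    [0, 0, 0.8, 0, 0, 0],
  ],
  hand=1,
)

```text
t: 19.53
position: [0.4201, -0.0803, 0.1622]
tcp_rot: [0.725, 0.689, 0.0, 0.0]
wrist_force: [0.7, 0.1, -0.9]
finger_gap: 0.995
grip_force: 0.0
```

```bash
python3 - <<'E'
from h import *
p,d=snap('top'); C=cloud('top',d); cv2.imwrite('pics/t2.png',cv2.resize(p[170:310,110:310],None,fx=4,fy=4))
print((C[150:330,110:215,2].max()),'vise',np.sort(C[255:315,140:205,2].ravel())[-20:].round(3))
s=C[200:245,110:185].reshape(-1,3)
for a,b in [(.03,.045),(.05,.06),(.06,.07),(.07,.08),(.08,.1)]:
    P=s[(s[:,2]>a)&(s[:,2]<b)]
    if len(P)>3: r=cv2.minAreaRect(P[:,:2].astype(np.float32)); print(a,len(P),P.min(0).round(3),P.max(0).round(3),np.round(r[0],4),np.round(r[1],3),r[2])
s=C[240:310,195:270].reshape(-1,3);P=s[(s[:,2]>.045)&(s[:,2]<.075)]
if len(P)>5:r=cv2.minAreaRect(P[:,:2].astype(np.float32)); print('long',len(P),np.round(r[0],4),np.round(r[1],3),r[2])
q,e=snap('scene');D=cloud('scene',e).reshape(-1,3);m=(abs(D[:,0]-.539)<.035)&(abs(D[:,1]-.174)<.045)
for z in np.arange(.03,.1,.005):
    P=D[m&(abs(D[:,2]-z)<.0025)]
    if len(P): print(round(z,3),len(P),P[:,:2].min(0).round(3),P[:,:2].max(0).round(3))
E
```

```text
1.2622369395018076 vise [1.262 1.262 1.262 1.262 1.262 1.262 1.262 1.262 1.262 1.262 1.262 1.262
 1.262 1.262 1.262 1.262 1.262 1.262 1.262 1.262]
0.03 342 [0.514 0.135 0.03 ] [0.611 0.213 0.045] [0.5621 0.1751] [0.097 0.078] 1.8996678590774536
0.05 5 [0.534 0.165 0.051] [0.548 0.168 0.054] [0.5409 0.1659] [0.015 0.003] 4.871983528137207
0.07 6 [0.535 0.16  0.07 ] [0.552 0.165 0.079] [0.544  0.1617] [0.017 0.004] 12.09488582611084
0.08 106 [0.526 0.159 0.08 ] [0.554 0.192 0.095] [0.5402 0.1757] [0.028 0.033] 0.924014687538147
long 90 [ 0.418  -0.1025] [0.023 0.029] 0.2999233305454254
0.03 40 [0.51  0.131] [0.558 0.201]
0.035 60 [0.512 0.131] [0.57  0.214]
0.04 86 [0.511 0.131] [0.562 0.209]
0.045 23 [0.515 0.141] [0.552 0.191]
0.05 9 [0.522 0.164] [0.54  0.176]
0.055 8 [0.527 0.164] [0.542 0.182]
0.06 6 [0.529 0.16 ] [0.543 0.177]
0.065 9 [0.526 0.16 ] [0.543 0.175]
0.07 1 [0.529 0.167] [0.529 0.167]
0.075 11 [0.523 0.159] [0.544 0.18 ]
0.08 16 [0.521 0.156] [0.541 0.183]
0.085 16 [0.525 0.153] [0.552 0.185]
0.09 15 [0.53  0.159] [0.553 0.182]
0.095 4 [0.527 0.166] [0.542 0.173]
```

View pics/t2.png

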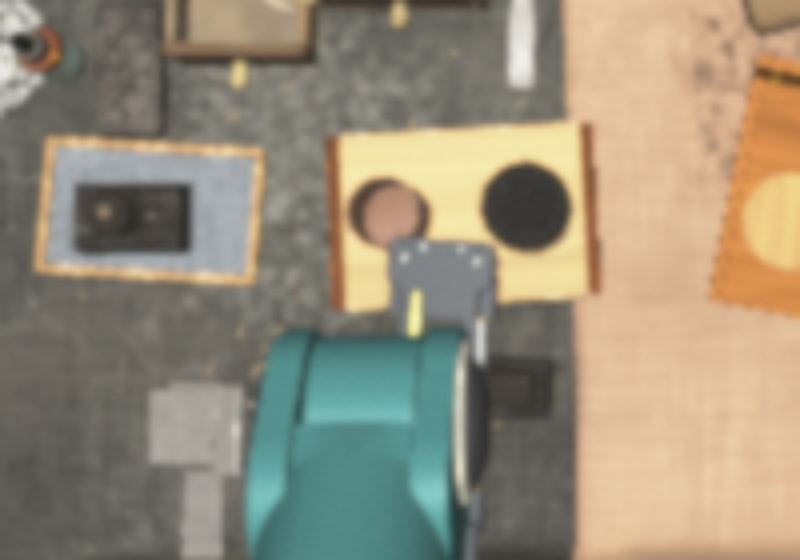

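The tin's pixel is (390,213) and the jar's (527,207), both fine on the board. The knob block is on the felt at (133,217), and the parked long block's end shows at (525,385). I go to the knob, gripping it at its wide part, z≈.08.

Emit:
apply_moves(
  series=[
    [0.2, 0.5, 0, 0, 0, 0.1],
    [0.5, 1, 0, 0, 0, 0.1],
    [0.5, 1, 0, 0, 0, 0.1],
    [0.5, 1, 0, 0, 0, 0.1],
    [0.5, 1, 0, 0, 0, 0.1],
    [0.5, 1, 0, 0, 0, 0.1],
    [0.5, 1, 0, 0, 0, 0],
    [0.5, 1, 0, 0, 0, 0],
    [0.5, 1, 0, 0, 0, 0],
    [0.5, 1, 0, 0, 0, 0],
  ],
)

```text
t: 20.47
position: [0.5374, 0.1581, 0.1593]
tcp_rot: [0.703, 0.711, -0.001, -0.0]
wrist_force: [0.8, -0.8, -0.5]
finger_gap: 0.999
grip_force: 0.0
```

Emit:
apply_moves(
  series=[
    [0.1, 0.7, 0, 0, 0, 0],
    [0, 0, -0.4, 0, 0, 0],
    [0, 0, -0.8, 0, 0, 0],
    [0, 0, -0.8, 0, 0, 0],
    [0, 0, -0.7, 0, 0, 0],
    [0, 0, -0.5, 0, 0, 0],
    [0, 0, -0.34, 0, 0, 0],
    [0, 0, 0, 0, 0, 0],
    [0, 0, 0, 0, 0, 0],
  ],
)

```text
t: 21.22
position: [0.5399, 0.1742, 0.0714]
tcp_rot: [0.703, 0.711, -0.0, -0.0]
wrist_force: [0.8, -0.5, 0.3]
finger_gap: 0.999
grip_force: 0.0
```

Emit:
apply_moves(
  series=[
    [0, 0, 0, 0, 0, 0],
    [0, 0, 0, 0, 0, 0],
    [0, 0, 0, 0, 0, 0],
    [0, 0, 0, 0, 0, 0],
    [0, 0, 0, 0, 0, 0],
    [0, 0, 0, 0, 0, 0],
    [0, 0, 0, 0, 0, 0],
    [0, 0, 0, 0, 0, 0],
    [0, 0, 0, 0, 0, 0],
    [0, 0, 0, 0, 0, 0],
  ],
  hand=0,
  grip_force=30,
)

```text
t: 22.05
position: [0.5403, 0.1746, 0.0717]
tcp_rot: [0.703, 0.711, 0.0, 0.0]
wrist_force: [0.5, 0.6, 0.1]
finger_gap: 0.373
grip_force: 29.9
```

Emit:
apply_moves(
  series=[
    [0, 0, 0.2, 0, 0, 0],
    [0, 0, 0.4, 0, 0, 0],
    [0, 0, 0.6, 0, 0, 0],
    [0, 0, 0.6, 0, 0, 0],
    [0, 0, 0.6, 0, 0, 0],
    [0, 0, 0.6, 0, 0, 0],
    [0, 0, 0.7, 0, 0, 0],
    [0, 0, 0.7, 0, 0, 0],
    [0, 0, 0.6, 0, 0, 0],
    [0, 0, 0, 0, 0, 0],
  ],
)

```text
t: 22.88
position: [0.5417, 0.1755, 0.2004]
tcp_rot: [0.703, 0.711, 0.003, 0.002]
wrist_force: [0.4, 0.1, -0.2]
finger_gap: 0.374
grip_force: 29.8
```

```bash
python3 - <<'E'
from h import *
p,d=snap('scene','s3full'); cv2.imwrite('pics/s3.png',cv2.resize(p[100:280,80:330],None,fx=3,fy=3))
E
```

```text
(no output)
```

View pics/s3.png

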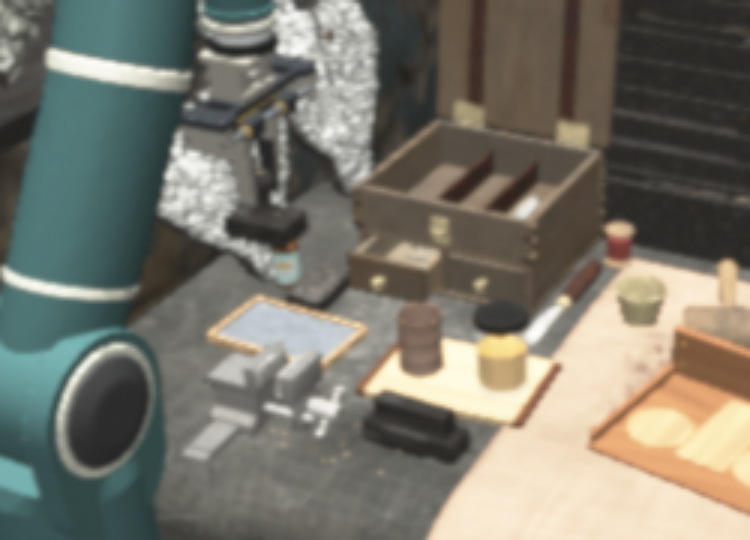

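The knob block hangs level in the gripper (crop 265,222), the pad is empty, and the long block is parked at (415,425). Now I carry it over the jar and tin with clearance, turning on the way.

Emit:
apply_moves(
  series=[
    [0.06, -0.4, 0, 0, 0, 0.6],
    [0.06, -0.7, 0, 0, 0, 0.6],
    [0.06, -0.9, 0, 0, 0, 0.6],
    [0.06, -0.9, 0, 0, 0, 0.6],
    [0.06, -0.9, 0, 0, 0, 0.6],
    [0.06, -0.9, 0, 0, 0, 0.6],
    [0.06, -0.9, 0, 0, 0, 0.6],
    [0.06, -0.9, 0, 0, 0, 0.6],
    [0.06, -0.9, 0, 0, 0, 0.6],
    [0.06, -0.9, 0, 0, 0, 0.6],
  ],
)

```text
t: 23.77
position: [0.5542, -0.0341, 0.1955]
tcp_rot: [0.447, 0.894, -0.0, -0.001]
wrist_force: [0.4, 0.4, -1.5]
finger_gap: 0.375
grip_force: 29.8
```

Emit:
apply_moves(
  series=[
    [0.06, -1, 0, 0, 0, 0.6],
    [0, -1, 0, 0, 0, 0.6],
    [0, -1, 0, 0, 0, 0.6],
    [0, -1, 0, 0, 0, 0.6],
    [0, -1, 0, 0, 0, 0.6],
    [0, -1, 0, 0, 0, 0.6],
    [0, -1, 0, 0, 0, 0.6],
    [0, -1, 0, 0, 0, 0.6],
    [0, -1, 0, 0, 0, 0.6],
    [0, -1, 0, 0, 0, 0.6],
  ],
)

```text
t: 24.6
position: [0.5556, -0.284, 0.1953]
tcp_rot: [0.149, 0.989, 0.0, -0.001]
wrist_force: [0.5, 0.1, -1.7]
finger_gap: 0.374
grip_force: 29.8
```

Emit:
apply_moves(
  series=[
    [0, -1, 0, 0, 0, 0.5],
    [0, -1, 0, 0, 0, 0.5],
    [0, -0.9, 0, 0, 0, 0.02],
    [0, -0.6, 0, 0, 0, 0],
    [0, -0.36, 0, 0, 0, 0],
    [0, 0, -0.5, 0, 0, 0],
    [0, 0, -0.8, 0, 0, 0],
    [0, 0, -0.8, 0, 0, 0],
    [0, 0, -0.7, 0, 0, 0],
    [0, 0, -0.5, 0, 0, 0],
  ],
)

```text
t: 25.43
position: [0.556, -0.3766, 0.1113]
tcp_rot: [0.096, 0.995, 0.001, -0.001]
wrist_force: [0.0, 0.1, -1.0]
finger_gap: 0.377
grip_force: 29.8
```

```bash
python3 - <<'E'
from h import *
p,d=snap('scene'); cv2.imwrite('pics/s4.png',cv2.resize(p[190:290,250:400],None,fx=5,fy=5))
s=read_state();print(s['position'],s['tcp_rot'],np.round(s['joint_pos'],2),s['finger_gap'])
D=cloud('scene',d).reshape(-1,3);m=(abs(D[:,0]-.5565)<.09)&(abs(D[:,1]+.379)<.07)&(D[:,2]>.05)&(D[:,2]<.078)
P=D[m];print(len(P)); r=cv2.minAreaRect(P[:,:2].astype(np.float32)); print(r)
E
```

```text
[ 0.55486273 -0.37637871  0.10926207] [ 0.09634746  0.99534234  0.00189387 -0.00268545] [ 0.97  0.73 -0.62  1.6   0.48  0.98  1.57] 0.379167825896833
351
((0.5744425654411316, -0.37308213114738464), (0.14035509526729584, 0.12901529669761658), 83.61643981933594)
```

View pics/s4.png

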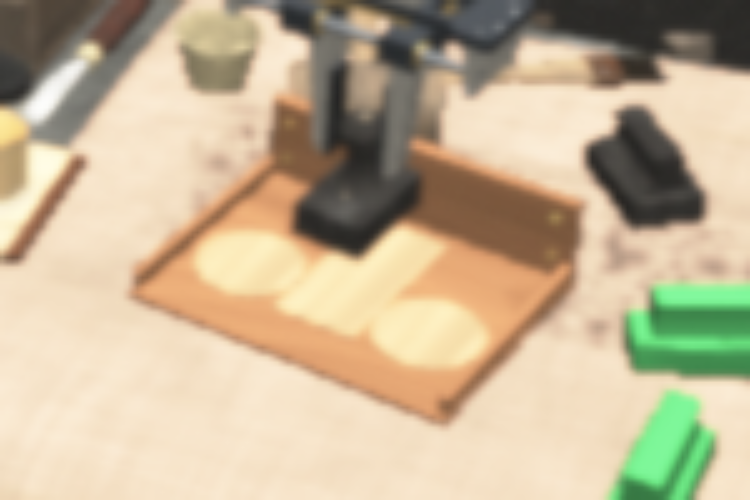

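The block hangs in line with the pale oblong, between the empty discs. Lowering and releasing.

Emit:
apply_moves(
  series=[
    [0, 0, -0.5, 0, 0, 0],
    [0, 0, -0.4, 0, 0, 0],
    [0, 0, -0.3, 0, 0, 0],
    [0, 0, -0.25, 0, 0, 0],
    [0, 0, -0.15, 0, 0, 0],
    [0, 0, 0, 0, 0, 0],
    [0, 0, 0, 0, 0, 0],
  ],
)

```text
t: 26.07
position: [0.5569, -0.3796, 0.0744]
tcp_rot: [0.098, 0.995, -0.0, 0.0]
wrist_force: [-0.8, 0.6, -0.6]
finger_gap: 0.376
grip_force: 29.8
```

Emit:
apply_moves(
  series=[
    [0, 0, -0.04, 0, 0, 0],
    [0, 0, 0, 0, 0, 0],
  ],
)

```text
t: 26.23
position: [0.557, -0.3797, 0.0737]
tcp_rot: [0.098, 0.995, -0.0, 0.001]
wrist_force: [0.6, 0.0, 0.6]
finger_gap: 0.372
grip_force: 29.9
```

Emit:
apply_moves(
  series=[
    [0, 0, 0, 0, 0, 0],
    [0, 0, 0, 0, 0, 0],
    [0, 0, 0, 0, 0, 0],
    [0, 0, 0, 0, 0, 0],
    [0, 0, 0, 0, 0, 0],
    [0, 0, 0.4, 0, 0, 0],
    [0, 0, 0.9, 0, 0, 0],
    [0, 0, 0.9, 0, 0, 0],
    [0, 0, 0.9, 0, 0, 0],
    [0, 0, 0.4, 0, 0, 0],
  ],
  hand=1,
)

```text
t: 27.07
position: [0.5581, -0.3799, 0.1645]
tcp_rot: [0.097, 0.995, -0.001, 0.002]
wrist_force: [0.6, 0.4, 0.7]
finger_gap: 1.002
grip_force: 0.0
```

Emit:
apply_moves(
  series=[
    [-0.4, 0.5, 0, 0, 0, -1],
    [-0.5, 0.9, 0, 0, 0, -1],
    [-0.5, 0.9, 0, 0, 0, -1],
    [-0.5, 0.9, 0, 0, 0, -1],
    [-0.5, 0.9, 0, 0, 0, -1],
    [-0.5, 0.9, 0, 0, 0, -1],
    [-0.5, 0.9, 0, 0, 0, -1],
    [-0.5, 0.9, 0, 0, 0, -1],
    [-0.5, 0.9, 0, 0, 0, -1],
    [-0.5, 0.9, 0, 0, 0, -1],
  ],
)

```text
t: 27.9
position: [0.4333, -0.1634, 0.1607]
tcp_rot: [0.584, 0.812, -0.0, 0.0]
wrist_force: [0.5, 0.3, 0.4]
finger_gap: 1.005
grip_force: 0.0
```

Emit:
apply_moves(
  series=[
    [-0.5, 0.9, 0, 0, 0, -1],
    [-0.06, 0.9, 0, 0, 0, -1],
    [0, 0.9, 0, 0, 0, -1],
    [0, 0.66, 0, 0, 0, -0.6],
    [0, 0, 0, 0, 0, 0],
    [0, 0, 0, 0, 0, 0],
  ],
)

```text
t: 28.4
position: [0.4202, -0.08, 0.1609]
tcp_rot: [0.723, 0.691, -0.0, 0.0]
wrist_force: [0.5, -0.7, 1.0]
finger_gap: 0.997
grip_force: 0.0
```

```bash
python3 - <<'E'
from h import *
p,d=snap('top'); C=cloud('top',d)
s=read_state();print(s['position'],s['tcp_rot'])
def rect(n,u0,u1,v0,v1,z0,z1):
    s=C[v0:v1,u0:u1].reshape(-1,3);P=s[(s[:,2]>z0)&(s[:,2]<z1)]; r=cv2.minAreaRect(P[:,:2].astype(np.float32));print(n,len(P),np.round(r[0],4),np.round(r[1],3),round(r[2],1))
rect('knobbase',318,348,192,250,.03,.055); rect('knob',310,355,180,250,.082,.11)
q,e=snap('scene');D=cloud('scene',e).reshape(-1,3)
P=D[(abs(D[:,0]-.42)<.05)&(abs(D[:,1]+.08)<.08)&(D[:,2]>.044)&(D[:,2]<.07)];r=cv2.minAreaRect(P[:,:2].astype(np.float32));print('long',len(P),r)
cv2.imwrite('pics/t3.png',np.hstack([cv2.resize(p[170:290,280:400],(400,400)),cv2.resize(q[180:300,160:280],(400,400))]))
E
```

```text
[ 0.42014001 -0.08091727  0.16073685] [ 7.23515554e-01  6.90308000e-01 -1.16376393e-04  3.08687979e-04]
knobbase 398 [ 0.5744 -0.3707] [0.087 0.111] 78.7
knob 102 [ 0.5571 -0.3757] [0.029 0.029] 0.1
long 175 ((0.41468289494514465, -0.05965898931026459), (0.0486982986330986, 0.12512452900409698), 8.84945297241211)
```

View pics/t3.png

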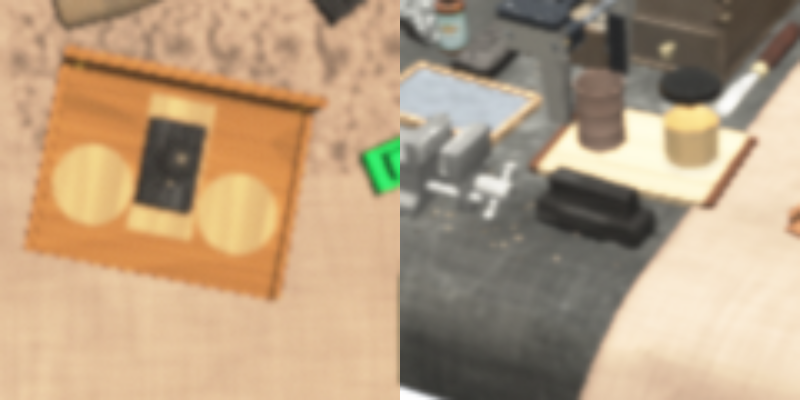

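The knob block sits centred and aligned on the pale oblong (left crop 171,166). The long block is parked under the gripper, and the jar and tin are upright.

Emit:
apply_moves(
  series=[
    [0, 0, -0.8, 0, 0, 0],
    [0, 0, -0.9, 0, 0, 0],
    [0, 0, -0.9, 0, 0, 0],
    [0, 0, -0.9, 0, 0, 0],
    [0, 0, -0.7, 0, 0, 0],
    [0, 0, -0.4, 0, 0, 0],
    [0, 0, -0.2, 0, 0, 0],
    [0, 0, 0, 0, 0, 0],
  ],
)

```text
t: 29.17
position: [0.4196, -0.0809, 0.0399]
tcp_rot: [0.724, 0.689, -0.0, -0.001]
wrist_force: [-0.1, 0.1, -0.0]
finger_gap: 0.999
grip_force: 0.0
```

Emit:
apply_moves(
  series=[
    [0, 0, 0, 0, 0, 0],
    [0, 0, 0, 0, 0, 0],
    [0, 0, 0, 0, 0, 0],
    [0, 0, 0, 0, 0, 0],
    [0, 0, 0, 0, 0, 0],
    [0, 0, 0, 0, 0, 0],
    [0, 0, 0, 0, 0, 0],
    [0, 0, 0, 0, 0, 0],
    [0, 0, 0, 0, 0, 0],
  ],
  hand=0,
  grip_force=20,
)

```text
t: 29.92
position: [0.42, -0.0805, 0.0406]
tcp_rot: [0.724, 0.69, -0.0, 0.0]
wrist_force: [0.8, 0.4, 0.0]
finger_gap: 0.37
grip_force: 0.0
```

Emit:
apply_moves(
  series=[
    [0, 0, 0, 0, 0, 0],
    [0, 0, 0, 0, 0, 0],
    [0, 0, 0, 0, 0, 0],
    [0, 0, 0, 0, 0, 0],
    [0, 0, 0, 0, 0, 0],
  ],
)

```text
t: 30.33
position: [0.4201, -0.0804, 0.0406]
tcp_rot: [0.724, 0.69, -0.0, 0.0]
wrist_force: [-0.3, 0.9, 0.1]
finger_gap: 0.334
grip_force: 19.6
```

```bash
python3 - <<'E'
from h import *
p,d=snap('top'); C=cloud('top',d)
print(spot_point('top','pad_top'),[at_z('top',q['centre'][0]*560,q['centre'][1]*420,.008).round(4) for q in spot_point('top','pad_top')])
h=cv2.cvtColor(p,cv2.COLOR_BGR2HSV)
c=p[222,150].astype(int);print(c,p[222,121])
roi=p[195:250,108:188].astype(int)
m=((roi[...,2]-roi[...,0])>45).astype(np.uint8)  # wooden tray
n,l,st,ce=cv2.connectedComponentsWithStats(m,connectivity=8);k=1+np.argmax(st[1:,4]);print(st[k])
v,u=np.nonzero(l==k)
P=np.array([at_z('top',a+108,b+195,.012)[:2] for a,b in zip(u,v)],np.float32);print(cv2.minAreaRect(P))
m=((roi[...,0]-roi[...,2])>10).astype(np.uint8);n,l,st,ce=cv2.connectedComponentsWithStats(m);k=1+np.argmax(st[1:,4]);print(st[k])
v,u=np.nonzero(l==k);P=np.array([at_z('top',a+108,b+195,.008)[:2] for a,b in zip(u,v)],np.float32);print('felt',cv2.minAreaRect(P),P.mean(0))
cv2.imwrite('pics/t4.png',cv2.resize(p[190:255,100:195],None,fx=8,fy=8))
s=C[200:245,115:182];print('felt z',np.median(s[...,2]),'table',np.median(C[180:198,120:140,2]))
E
```

```text
[{'centre': [0.2648, 0.5243], 'confidence': 0.57}] [array([0.5534, 0.1631, 0.008 ])]
[172 169 164] [122 166 204]
[ 10   9  59  38 452]
((0.5475287437438965, 0.16508883237838745), (0.16472512483596802, 0.10364466905593872), 86.87321472167969)
[55 23  7  5 13]
felt ((0.5539594292640686, 0.11186082661151886), (0.01804976910352707, 0.010464549995958805), 78.96176147460938) [0.55502814 0.11080538]
felt z 0.006660149430801399 table 0.02029752536563878
```

Emit:
apply_moves(
  series=[
    [0, 0, 0.4, 0, 0, 0],
    [0, 0, 0.8, 0, 0, 0],
    [0, 0, 0.8, 0, 0, 0],
    [0, 0, 0.8, 0, 0, 0],
    [0, 0, 0.8, 0, 0, 0],
    [0.2, 0.4, 0.4, 0, 0, 0],
    [0.4, 0.7, 0, 0, 0, 0],
    [0.5, 0.9, 0, 0, 0, 0],
    [0.5, 0.9, 0, 0, 0, 0],
    [0.5, 0.9, 0, 0, 0, 0],
  ],
)

```text
t: 31.32
position: [0.4728, 0.0153, 0.1414]
tcp_rot: [0.724, 0.689, 0.0, 0.0]
wrist_force: [-0.6, -0.1, -1.3]
finger_gap: 0.335
grip_force: 19.6
```

Emit:
apply_moves(
  series=[
    [0.5, 0.9, 0, 0, 0, 0],
    [0.5, 0.9, 0, 0, 0, 0],
    [0.5, 0.9, 0, 0, 0, 0],
    [0.5, 0.9, 0, 0, 0, 0],
    [0.5, 0.9, 0, 0, 0, 0],
    [0.3, 0.9, 0, 0, 0, 0],
    [0.22, 0.64, 0, 0, 0, -0.06],
    [0, 0, -0.3, 0, 0, 0],
    [0, 0, -0.7, 0, 0, 0],
    [0, 0, -0.7, 0, 0, 0],
  ],
)

```text
t: 32.15
position: [0.548, 0.1649, 0.0981]
tcp_rot: [0.726, 0.687, 0.0, 0.0]
wrist_force: [-0.4, -0.7, -1.1]
finger_gap: 0.329
grip_force: 19.6
```

Emit:
apply_moves(
  series=[
    [0, 0, -0.7, 0, 0, 0],
    [0, 0, -0.5, 0, 0, 0],
    [0, 0, -0.4, 0, 0, 0],
    [0, 0, -0.2, 0, 0, 0],
    [0, 0, -0.14, 0, 0, 0],
    [0, 0, -0.04, 0, 0, 0],
    [0, 0, 0, 0, 0, 0],
    [0, 0, 0, 0, 0, 0],
  ],
)

```text
t: 32.82
position: [0.5486, 0.1658, 0.0493]
tcp_rot: [0.726, 0.687, 0.001, 0.0]
wrist_force: [0.8, 0.5, -1.2]
finger_gap: 0.333
grip_force: 19.6
```

Emit:
apply_moves(
  series=[
    [0, 0, -0.04, 0, 0, 0],
    [0, 0, -0.02, 0, 0, 0],
    [0, 0, 0, 0, 0, 0],
  ],
)

```text
t: 33.07
position: [0.5488, 0.1658, 0.0486]
tcp_rot: [0.726, 0.687, 0.001, 0.001]
wrist_force: [-1.7, -1.6, 7.1]
finger_gap: 0.334
grip_force: 20.3
```

Emit:
apply_moves(
  series=[
    [0, 0, 0, 0, 0, 0],
    [0, 0, 0, 0, 0, 0],
    [0, 0, 0, 0, 0, 0],
    [0, 0, 0, 0, 0, 0],
    [0, 0, 0.4, 0, 0, 0],
    [0, 0, 0.8, 0, 0, 0],
    [0, 0, 0.9, 0, 0, 0],
    [0, 0, 0.9, 0, 0, 0],
    [0, 0, 0.9, 0, 0, 0],
    [0, 0, 0.66, 0, 0, 0],
  ],
  hand=1,
)

```text
t: 33.9
position: [0.5486, 0.166, 0.1637]
tcp_rot: [0.726, 0.687, 0.001, 0.0]
wrist_force: [0.0, 1.1, -0.2]
finger_gap: 0.995
grip_force: 0.0
```

Emit:
apply_moves(
  series=[
    [0, -0.6, 0, 0, 0, -0.15],
    [0, -1, 0, 0, 0, -0.15],
    [0, -1, 0, 0, 0, -0.15],
    [0, -1, 0, 0, 0, -0.15],
    [0, -1, 0, 0, 0, -0.15],
    [0, -1, 0, 0, 0, -0.15],
    [0, -1, 0, 0, 0, -0.15],
    [0, -1, 0, 0, 0, -0.15],
    [0, -1, 0, 0, 0, -0.15],
    [0, -1, 0, 0, 0, 0],
  ],
)

```text
t: 34.73
position: [0.547, -0.0769, 0.1604]
tcp_rot: [0.774, 0.634, -0.001, -0.0]
wrist_force: [0.1, -0.2, -0.1]
finger_gap: 0.999
grip_force: 0.0
```

Emit:
apply_moves(
  series=[
    [-0.02, -1, 0, 0, 0, 0],
    [-0.02, -0.7, 0, 0, 0, 0],
    [0, 0, 0, 0, 0, 0],
    [0, 0, 0, 0, 0, 0],
  ],
)

```text
t: 35.07
position: [0.5461, -0.1184, 0.1605]
tcp_rot: [0.774, 0.633, -0.0, -0.0]
wrist_force: [0.4, -0.3, -0.4]
finger_gap: 1.002
grip_force: 0.0
```

```bash
python3 - <<'E'
from h import *
p,d=snap('top'); C=cloud('top',d)
s=read_state();print(s['position'],s['tcp_rot'])
def rect(n,u0,u1,v0,v1,z0,z1):
    s=C[v0:v1,u0:u1].reshape(-1,3);P=s[(s[:,2]>z0)&(s[:,2]<z1)]; r=cv2.minAreaRect(P[:,:2].astype(np.float32));print(n,len(P),np.round(r[0],4),np.round(r[1],3),round(r[2],1))
rect('ridge',112,182,198,245,.05,.075);rect('base',112,182,198,245,.026,.075)
q,e=snap('scene')
cv2.imwrite('pics/t5.png',np.hstack([cv2.resize(p[180:270,100:220],(400,300)),cv2.resize(q[180:270,140:260],(400,300))]))
D=cloud('scene',e).reshape(-1,3)
P=D[(abs(D[:,0]-.543)<.05)&(abs(D[:,1]+.067)<.1)&(D[:,2]>.095)&(D[:,2]<.112)];print('jar lid',len(P),P.min(0),P.max(0))
E
```

```text
[ 0.54642105 -0.11682771  0.16061292] [ 7.73299986e-01  6.34040065e-01 -1.40434826e-04 -5.54891212e-04]
ridge 276 [0.5473 0.1711] [0.089 0.024] 86.7
base 569 [0.5722 0.1692] [0.114 0.091] 86.3
jar lid 194 [ 0.50679903 -0.15305498  0.09504323] [ 0.57508594 -0.09043025  0.11039811]
```

View pics/t5.png

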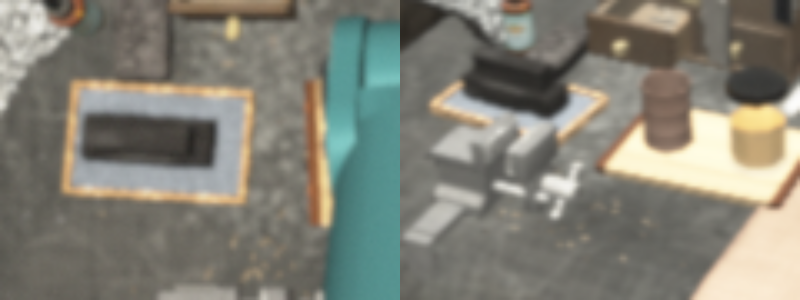

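The long block lies centred along the felt (left crop 149,140). The offset seen there is the expected perspective shift, and the depth estimate gives about 3–5 mm. Jar and tin are upright, so I fetch the jar now.

Emit:
apply_moves(
  series=[
    [0, 0, -0.8, 0, 0, 0],
    [0, 0, -0.8, 0, 0, 0],
    [0, 0, -0.8, 0, 0, 0],
    [0, 0, -0.8, 0, 0, 0],
    [0, 0, -0.6, 0, 0, 0],
    [0, 0, -0.34, 0, 0, 0],
    [0, 0, 0, 0, 0, 0],
  ],
)

```text
t: 35.75
position: [0.5459, -0.1153, 0.0559]
tcp_rot: [0.772, 0.635, -0.001, -0.002]
wrist_force: [-0.4, 0.9, 1.1]
finger_gap: 1.003
grip_force: 0.0
```

Emit:
apply_moves(
  series=[
    [0, 0, 0, 0, 0, 0],
    [0, 0, 0, 0, 0, 0],
    [0, 0, 0, 0, 0, 0],
    [0, 0, 0, 0, 0, 0],
    [0, 0, 0, 0, 0, 0],
    [0, 0, 0, 0, 0, 0],
    [0, 0, 0, 0, 0, 0],
    [0, 0, 0, 0, 0, 0],
  ],
  hand=0,
  grip_force=35,
)

```text
t: 36.42
position: [0.5474, -0.1171, 0.0584]
tcp_rot: [0.773, 0.634, 0.0, 0.0]
wrist_force: [-1.8, 0.8, 6.0]
finger_gap: 0.675
grip_force: 35.0
```

Emit:
apply_moves(
  series=[
    [0, 0, 0.3, 0, 0, 0],
    [0, 0, 0.6, 0, 0, 0],
    [0, 0, 0.7, 0, 0, 0],
    [0, 0, 0.7, 0, 0, 0],
    [0, 0, 0.7, 0, 0, 0],
    [0, 0, 0.6, 0, 0, 0],
    [0, -0.2, 0.4, 0, 0, 0],
    [-0.1, -0.5, 0, 0, 0, 0],
    [-0.1, -0.8, 0, 0, 0, 0],
    [-0.1, -0.8, 0, 0, 0, 0],
  ],
)

```text
t: 37.25
position: [0.5384, -0.1759, 0.1567]
tcp_rot: [0.773, 0.635, -0.001, -0.0]
wrist_force: [-0.0, 0.3, -4.8]
finger_gap: 0.681
grip_force: 35.0
```

Emit:
apply_moves(
  series=[
    [-0.1, -0.8, 0, 0, 0, 0],
    [-0.1, -0.8, 0, 0, 0, 0],
    [-0.1, -0.8, 0, 0, 0, 0],
    [-0.1, -0.8, 0, 0, 0, 0],
    [-0.1, -0.8, 0, 0, 0, 0],
    [-0.1, -0.8, 0, 0, 0, 0],
    [-0.1, -0.8, 0, 0, 0, 0],
    [-0.1, -0.8, 0, 0, 0, 0],
    [-0.1, -0.8, 0, 0, 0, 0],
    [-0.1, -0.8, 0, 0, 0, 0],
  ],
)

```text
t: 38.08
position: [0.5125, -0.3765, 0.1558]
tcp_rot: [0.773, 0.634, -0.001, -0.001]
wrist_force: [0.4, -0.2, -3.9]
finger_gap: 0.678
grip_force: 35.0
```

Emit:
apply_moves(
  series=[
    [0, -0.8, 0, 0, 0, 0],
    [0, -0.8, 0, 0, 0, 0],
    [0, -0.6, 0, 0, 0, 0],
    [0, -0.32, 0, 0, 0, 0],
    [0, 0, 0, 0, 0, 0],
    [0, 0, -0.5, 0, 0, 0],
    [0, 0, -0.6, 0, 0, 0],
    [0, 0, -0.6, 0, 0, 0],
    [0, 0, -0.6, 0, 0, 0],
    [0, 0, -0.6, 0, 0, 0],
  ],
)

```text
t: 38.92
position: [0.5146, -0.4359, 0.0833]
tcp_rot: [0.773, 0.635, 0.0, -0.001]
wrist_force: [0.2, 0.1, -4.1]
finger_gap: 0.68
grip_force: 35.0
```

Emit:
apply_moves(
  series=[
    [0, 0, -0.4, 0, 0, 0],
    [0, 0, -0.3, 0, 0, 0],
    [0, 0, -0.2, 0, 0, 0],
    [0, 0, -0.14, 0, 0, 0],
    [0, 0, -0.08, 0, 0, 0],
    [0, 0, 0, 0, 0, 0],
    [0, 0, 0, 0, 0, 0],
  ],
)

```text
t: 39.5
position: [0.5149, -0.4377, 0.0577]
tcp_rot: [0.773, 0.634, 0.0, 0.0]
wrist_force: [-0.6, 0.8, -4.0]
finger_gap: 0.68
grip_force: 35.0
```

Emit:
apply_moves(
  series=[
    [0, 0, -0.06, 0, 0, 0],
    [0, 0, -0.06, 0, 0, 0],
    [0, 0, 0, 0, 0, 0],
  ],
)

```text
t: 39.75
position: [0.5151, -0.4382, 0.0564]
tcp_rot: [0.773, 0.634, -0.0, 0.001]
wrist_force: [-3.3, 2.0, 5.0]
finger_gap: 0.679
grip_force: 35.0
```

Emit:
apply_moves(
  series=[
    [0, 0, 0, 0, 0, 0],
    [0, 0, 0, 0, 0, 0],
    [0, 0, 0, 0, 0, 0],
    [0, 0, 0, 0, 0, 0],
    [0, 0, 0, 0, 0, 0],
    [0, 0, 0.4, 0, 0, 0],
    [0, 0, 0.9, 0, 0, 0],
    [0, 0, 0.9, 0, 0, 0],
    [0, 0, 0.9, 0, 0, 0],
    [0, 0, 0.9, 0, 0, 0],
  ],
  hand=1,
)

```text
t: 40.58
position: [0.5147, -0.4374, 0.1558]
tcp_rot: [0.773, 0.634, 0.0, 0.0]
wrist_force: [-0.0, -0.6, -0.5]
finger_gap: 0.997
grip_force: 0.0
```

Emit:
apply_moves(
  series=[
    [0, 0.5, 0.24, 0, 0, 0],
    [0, 1, 0, 0, 0, 0],
    [0.1, 1, 0, 0, 0, 0],
    [0.1, 1, 0, 0, 0, 0],
    [0.1, 1, 0, 0, 0, 0],
    [0.1, 1, 0, 0, 0, 0],
    [0.1, 1, 0, 0, 0, 0],
    [0.1, 1, 0, 0, 0, 0],
    [0.1, 1, 0, 0, 0, 0],
    [0.1, 1, 0, 0, 0, 0],
  ],
)

```text
t: 41.42
position: [0.5339, -0.1976, 0.1597]
tcp_rot: [0.773, 0.635, -0.0, -0.0]
wrist_force: [0.3, 0.7, 0.4]
finger_gap: 0.998
grip_force: 0.0
```

Emit:
apply_moves(
  series=[
    [0.1, 1, 0, 0, 0, 0],
    [0.1, 1, 0, 0, 0, 0],
    [0.1, 1, 0, 0, 0, 0],
    [0.04, 1, 0, 0, 0, 0],
    [0, 1, 0, 0, 0, 0],
    [0, 1, 0, 0, 0, 0],
    [0, 1, 0, 0, 0, 0],
    [0, 0.32, 0, 0, 0, 0],
    [0, 0, 0, 0, 0, 0],
  ],
)

```text
t: 42.17
position: [0.5424, -0.0139, 0.16]
tcp_rot: [0.771, 0.636, 0.0, -0.0]
wrist_force: [-0.3, 0.3, -0.4]
finger_gap: 1.003
grip_force: 0.0
```

```bash
python3 - <<'E'
from h import *
p,d=snap('top'); C=cloud('top',d)
s=read_state();print(s['position'],s['tcp_rot'])
def rect(n,u0,u1,v0,v1,z0,z1):
    s=C[v0:v1,u0:u1].reshape(-1,3);P=s[(s[:,2]>z0)&(s[:,2]<z1)]; r=cv2.minAreaRect(P[:,:2].astype(np.float32));print(n,len(P),P.mean(0),np.round(r[0],4),np.round(r[1],3),round(r[2],1))
rect('jar',338,375,215,250,.09,.12)
q,e=snap('scene')
cv2.imwrite('pics/t6.png',np.hstack([cv2.resize(p[170:270,270:390],(400,333)),cv2.resize(q[170:270,190:310],(400,333))]))
E
```

```text
[ 0.54259232 -0.01624027  0.15993193] [ 7.72307956e-01  6.35248258e-01 -2.68794334e-04  4.61219211e-06]
jar 416 [ 0.51216967 -0.43643282  0.10315887] [ 0.5146 -0.4249] [0.086 0.062] 78.2
```

View pics/t6.png

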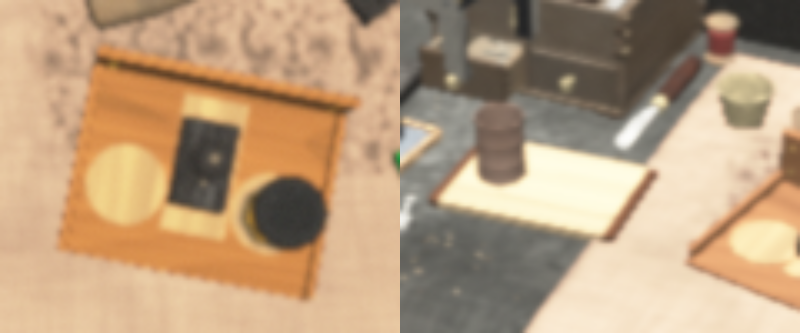

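The jar is back on its disc beside the knob block (left crop 285,212), and the tin is upright on the board (right crop 500,143) under the gripper.

Emit:
apply_moves(
  series=[
    [0, 0, -0.8, 0, 0, 0],
    [0, 0, -0.8, 0, 0, 0],
    [0, 0, -0.8, 0, 0, 0],
    [0, 0, -0.8, 0, 0, 0],
    [0, 0, -0.6, 0, 0, 0],
    [0, 0, -0.44, 0, 0, 0],
    [0, 0, -0.22, 0, 0, 0],
    [0, 0, 0, 0, 0, 0],
  ],
)

```text
t: 42.93
position: [0.5424, -0.0182, 0.0475]
tcp_rot: [0.774, 0.634, -0.001, -0.001]
wrist_force: [-1.9, -1.2, -0.3]
finger_gap: 0.998
grip_force: 0.0
```

Emit:
apply_moves(
  series=[
    [0, 0, 0, 0, 0, 0],
    [0, 0, 0, 0, 0, 0],
    [0, 0, 0, 0, 0, 0],
    [0, 0, 0, 0, 0, 0],
    [0, 0, 0, 0, 0, 0],
    [0, 0, 0, 0, 0, 0],
    [0, 0, 0, 0, 0, 0],
    [0, 0, 0, 0, 0, 0],
    [0, 0, 0, 0, 0, 0],
  ],
  hand=0,
  grip_force=15,
)

```text
t: 43.68
position: [0.5433, -0.017, 0.0488]
tcp_rot: [0.773, 0.634, 0.0, 0.0]
wrist_force: [-0.5, 0.2, 2.2]
finger_gap: 0.555
grip_force: 15.0
```

Emit:
apply_moves(
  series=[
    [0, 0, 0.3, 0, 0, 0],
    [0, 0, 0.6, 0, 0, 0],
    [0, 0, 0.7, 0, 0, 0],
    [0, -0.3, 0.7, 0, 0, 0],
    [0, -0.6, 0.5, 0, 0, 0],
    [0, -0.9, 0, 0, 0, 0],
    [0, -0.9, 0, 0, 0, 0],
    [0, -0.9, 0, 0, 0, 0],
    [0, -0.9, 0, 0, 0, 0],
    [0, -0.9, 0, 0, 0, 0],
  ],
)

```text
t: 44.52
position: [0.5427, -0.153, 0.1189]
tcp_rot: [0.773, 0.634, -0.0, -0.0]
wrist_force: [0.4, 0.1, -0.9]
finger_gap: 0.555
grip_force: 15.0
```

Emit:
apply_moves(
  series=[
    [0, -0.9, 0, 0, 0, 0],
    [0, -0.9, 0, 0, 0, 0],
    [0, -0.9, 0, 0, 0, 0],
    [0, -0.9, 0, 0, 0, 0],
    [0, -0.9, 0, 0, 0, 0],
    [0, -0.9, 0, 0, 0, 0],
    [-0.04, -0.7, 0, 0, 0, 0],
    [-0.04, -0.36, 0, 0, 0, 0],
    [0, 0, -0.4, 0, 0, 0],
    [0, 0, -0.6, 0, 0, 0],
  ],
)

```text
t: 45.35
position: [0.5418, -0.3134, 0.0942]
tcp_rot: [0.773, 0.634, 0.001, 0.001]
wrist_force: [0.7, 1.0, -0.6]
finger_gap: 0.553
grip_force: 15.0
```

Emit:
apply_moves(
  series=[
    [0, 0, -0.6, 0, 0, 0],
    [0, 0, -0.5, 0, 0, 0],
    [0, 0, -0.4, 0, 0, 0],
    [0, 0, -0.2, 0, 0, 0],
    [0, 0, -0.1, 0, 0, 0],
    [0, 0, -0.08, 0, 0, 0],
    [0, 0, 0, 0, 0, 0],
    [0, 0, 0, 0, 0, 0],
  ],
)

```text
t: 46.02
position: [0.5417, -0.3136, 0.0473]
tcp_rot: [0.773, 0.634, 0.0, 0.001]
wrist_force: [-0.2, 0.1, -1.2]
finger_gap: 0.554
grip_force: 15.0
```

Emit:
apply_moves(
  series=[
    [0, 0, -0.04, 0, 0, 0],
    [0, 0, -0.02, 0, 0, 0],
    [0, 0, 0, 0, 0, 0],
  ],
)

```text
t: 46.27
position: [0.5418, -0.3138, 0.0469]
tcp_rot: [0.773, 0.634, 0.0, 0.001]
wrist_force: [-2.3, 0.8, 7.2]
finger_gap: 0.559
grip_force: 15.0
```

Emit:
apply_moves(
  series=[
    [0, 0, 0, 0, 0, 0],
    [0, 0, 0, 0, 0, 0],
    [0, 0, 0, 0, 0, 0],
    [0, 0, 0, 0, 0, 0],
    [0, 0, 0, 0, 0, 0],
    [0, 0, 0.4, 0, 0, 0],
    [0, 0, 0.9, 0, 0, 0],
    [0, 0, 0.9, 0, 0, 0],
    [0, 0, 0.9, 0, 0, 0],
    [0, 0, 0.9, 0, 0, 0],
  ],
  hand=1,
)

```text
t: 47.1
position: [0.5411, -0.3133, 0.1468]
tcp_rot: [0.773, 0.634, 0.0, 0.0]
wrist_force: [-0.5, -0.7, 0.3]
finger_gap: 1.002
grip_force: 0.0
```

Emit:
apply_moves(
  series=[
    [0, 0.4, 0.6, 0, 0, 0],
    [0, 0.8, 0.4, 0, 0, 0],
    [0, 0.8, 0, 0, 0, 0],
    [0, 0.8, 0, 0, 0, 0],
    [0, 0.8, 0, 0, 0, 0],
    [0, 0.8, 0, 0, 0, 0],
    [0, 0.8, 0, 0, 0, 0],
    [0, 0.8, 0, 0, 0, 0],
    [0, 0.4, 0, 0, 0, 0],
    [0, 0, 0, 0, 0, 0],
  ],
)

```text
t: 47.93
position: [0.5412, -0.1501, 0.1705]
tcp_rot: [0.772, 0.636, 0.0, -0.0]
wrist_force: [-0.1, -0.2, 0.0]
finger_gap: 1.003
grip_force: 0.0
```

```bash
python3 - <<'E'
from h import *
p,d=snap('top'); q,e=snap('scene'); C=cloud('top',d)
for n,a in dict(jar=(338,375,215,250,.09,.12),tin=(297,322,208,240,.06,.1)).items():
    s=C[a[2]:a[3],a[0]:a[1]].reshape(-1,3);P=s[(s[:,2]>a[4])&(s[:,2]<a[5])];print(n,len(P),P.mean(0))
for n in('cup','gouge_b'):print(n,[at_z('top',r['centre'][0]*560,r['centre'][1]*420,0).round(3) for r in spot_point('top',n)][:2])
cv2.imwrite('pics/t7.png',np.hstack([cv2.resize(p[140:270,270:400],(400,400)),cv2.resize(q[160:280,140:360],(400,400))]))
E
```

```text
jar 416 [ 0.51236932 -0.43643641  0.1030176 ]
tin 62 [ 0.54111331 -0.31824746  0.07545513]
cup [array([ 0.748, -0.206,  0.   ])]
gouge_b [array([ 0.738, -0.104,  0.   ]), array([0.545, 0.164, 0.   ])]
```

View pics/t7.png

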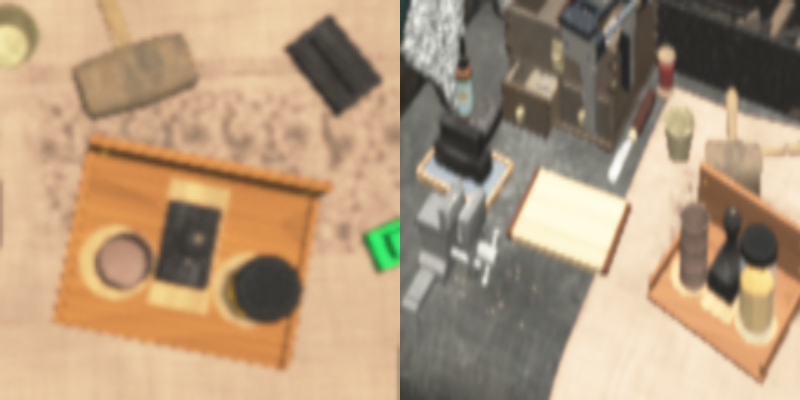

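Everything is in place: tin (left crop 123,260), knob block (190,245) and jar (265,290) in the rack, and the long block on the felt (right crop 465,150). Cup and gouge have not moved. Handing in.

```bash
python3 -c "
from workcell import *
print(job_done())"
```

```text
the job is handed in; nothing more can be done
None
```

The job is handed in: the long block is on the felt pad, the knob-handled block is in the middle bay, and the jar and tin are back upright in their places. The hand-in call gave no verdict. By my last pictures, the jar and tin are within about 3 mm of where they started and the long block within about 6 mm of the pad centre.

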